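# Dial open the control-vial lockbox

## Task

The control vials are kept in the code-locked steel box: roll its three thumbwheels, with light finger pressure, until they show 4 - 7 - 2 from left to right, slide the latch fully open to the right, then swing the lid up by its handle until it stands well open and let go. Treat the worn wheels gently and leave the other things on the bench where they are.

Things in the scene. Friction and masses are not known exactly. Their poses are not given: they have to be found in the camera images.
- lockbox: grey steel box screwed down, 238 (x) x 252 (y) mm, 86 high. Origin: centre of underside; +x to the back, +y left, z up. Front strip (x -128 to -50 mm) is the lock housing, deck at z 86 mm: three numbered thumbwheels stand up through slots, 42 mm apart, the latch knob right of them. Behind it, flush, the lid: top z 86, front edge x -49 mm. All 'box' positions below are mm in this frame.
- lock: the lock with its wheels; origin on the nominal axle line, box (-90, 42, 66), axes as the box. Axles are worn unequally: each rim tops out at box z 92 to 100 (unmeasured, feel for it). A fingertip pressed on a rim with 4 to 10 N and dragged along x rolls it by friction; less slips, over 18 N does damage, so land slowly (10 mm/s). Black index bars on the deck flank each wheel in line with the axle.
- wheel_left (a joint): left thumbwheel (as seen from the robot): white disc with a soft rubber rim, radius 30 mm, 13 mm wide, axle along box y through box x -90, y 84. Rad: number N is on top, between the index bars, at N x 0.6283 (plus whole turns); rolling its top away (+x) raises the value. Ten click stops, one a number; about 0.05 N m from stop to stop, springs to the nearest when let go.
- wheel_middle (a joint): middle thumbwheel (as seen from the robot): white disc with a soft rubber rim, radius 30 mm, 13 mm wide, axle along box y through box x -90, y 42. Rad: number N is on top, between the index bars, at N x 0.6283 (plus whole turns); rolling its top away (+x) raises the value. Ten click stops, one a number; about 0.05 N m from stop to stop, springs to the nearest when let go.
- wheel_right (a joint): right thumbwheel (as seen from the robot): white disc with a soft rubber rim, radius 30 mm, 13 mm wide, axle along box y through box x -90, y 0. Rad: number N is on top, between the index bars, at N x 0.6283 (plus whole turns); rolling its top away (+x) raises the value. Ten click stops, one a number; about 0.05 N m from stop to stop, springs to the nearest when let go.
- latch (a joint): sliding latch, m: 0 locked (left), 0.012 open (fully right, to box -y). 2.5 N of friction, stays where it is left; while any wheel is off its number it stops dead after 1 mm.
- latch_knob (a point): centre of the top of the latch knob: black ribbed block 14 mm (x) by 26 mm (y), standing 15 mm above the deck; when locked this point is at box (-90, -60, 101). Push it sideways or take it by its 26 mm ends.
- lid (a joint): lid, rad: 0 shut, grows as its front edge swings up and back, stop at 1.75. Hinge along box y at box x 108, z 83; stiff (0.42 N m plus a 0.32 kg lid), it holds at any angle. The latch holds it shut (1 degree of play) until it has moved 9 mm.
- lid_handle (a point): middle of the lid's handle, a round steel bar 9 mm thick, 82 mm long, along box y, its axis 30 mm above the lid, 19 mm from the lid's front edge; lid shut: at box (-30, 0, 116). 142 mm from the hinge line.
- label_roll: bystander: roll of white labels, 62 mm across, 36 high
- timer: bystander: white bench timer, 58x62x20 mm
- tip_box: bystander: blue box of pipette tips with clear lid, 93x122x73 mm
- petri_dish: bystander: clear petri dish, 55 mm across, 12 high
- notepad: bystander: black notepad, 70x95x16 mm
- pen_click: bystander: blue pen, 145 mm long, in front of the lockbox
- tube_rack: bystander: clear tube rack, 68x156x58 mm

How it is judged:
On the way, in this order (a step that is already met when the one before it is completed fails the run):
1. all three wheels show the code, 4 - 7 - 2, each within 0.14 rad of its stop ((value of joint wheel_left between -10.1931 and -9.9131 rad or value of joint wheel_left between -3.9099 and -3.6299 rad or value of joint wheel_left between 2.3733 and 2.6533 rad or value of joint wheel_left between 8.6565 and 8.9365 rad or value of joint wheel_left between 14.9396 and 15.2196 rad) and (value of joint wheel_middle between -8.3081 and -8.0281 rad or value of joint wheel_middle between -2.025 and -1.745 rad or value of joint wheel_middle between 4.2582 and 4.5382 rad or value of joint wheel_middle between 10.5414 and 10.8214 rad or value of joint wheel_middle between 16.8246 and 17.1046 rad) and (value of joint wheel_right between -11.4497 and -11.1697 rad or value of joint wheel_right between -5.1665 and -4.8865 rad or value of joint wheel_right between 1.1166 and 1.3966 rad or value of joint wheel_right between 7.3998 and 7.6798 rad or value of joint wheel_right between 13.683 and 13.963 rad)), for 0.2 s.
2. the latch is slid open, at least 10 mm of its 12 (value of joint latch above 0.01 m), for 0.1 s.
At the end, for the whole second after the job is handed in: The wheels show 4 - 7 - 2 (each within 0.14 rad), the latch is open (10 mm or more), and the lid stands open by 1.0 rad (57 degrees) or more, at rest (all of step 1 and value of joint latch above 0.01 m and value of joint lid above 1 rad and velocity of joint lid between -0.05 and 0.05 rad/s); the robot touches nothing.
It fails at once if a fingertip presses on the lock's wheels with more than 18 N (contact force between lock and the fingers above 18 N).
It fails at once if a bystander (label roll, timer, tip box, petri dish, notepad, pen, tube rack) is moved by more than 30 mm (distance of any of label_roll, timer, tip_box, petri_dish, notepad, pen_click, tube_rack from where it was at the start of the episode above 0.03 m).
It also fails if it takes over 64 s, if anything falls off the work surface, if the arm or the gripper's body presses on something with over 40 N, if the wrist force passes 120 N, or if a joint passes its speed limit or range.

## Robot

A 6-joint arm with a two-finger parallel gripper is mounted at the origin on a cart in front of the work surface, level with it; the furniture and walls round the work are solid. World frame = base frame: x ahead of the robot, y to its left, z up, the work surface at z = 0. Lengths are in m, angles in rad, forces in N, time in s.
With the tool pointing down it reaches from about 0.375 to 0.975 m from the base axis. Payload 3.8 kg.
Tool frame: the origin (TCP) lies where the fingers leave the gripper's body, on its centre line; the fingertips stand 73 mm ahead of it and the grasp point (between the pads) lies 54 mm ahead of it; z points along the fingers, y is the line along which they close (so a half turn about z gives the same grasp; the last joint's range is limited). The gripper opens to 85 mm and grips with 20 to 120 N. Pads are 22 mm wide; open, the fingers measure 114 mm over their backs; the gripper's body (76 mm by 85 mm) begins 54 mm behind the grasp point. The pads swing forward as they close: fully open they stand 13 mm farther back than shut.
Start: joints at [1.283, 0.264, 1.604, -0, 1.274, -0.037], TCP at [0.168, 0.654, 0.304] pointing down, gripper open.
Joint ranges: [-2.63, 2.63], [-0.94, 2.18], [0.31, 2.57], [-1.31, 4.45], [0, 2.66], [-2.55, 2.55]. Speed limits (rad/s): [2.57, 2.57, 3.14, 3.14, 3.14, 3.14].

## Interface

Orientations are given as a rotation vector (axis times angle).
In Python, from workcell import read_state, viewer, bot gives the robot as it stands.
- The arm moves only by the tool jog_arm, never from a script. Its argument "increments" is a list that holds one entry, the list of rows, each a list of 7 numbers: the shift along the tool's x, y, z in units of 30 mm (1.0 is 30 mm), then the turn, a rotation vector about the tool's x, y, z in units of 6 degrees (1.0 is 6 degrees), then the opening, from -1 (shut) to 1 (fully open). A call has exactly 5 rows; each row shifts and turns the commanded pose from where the row before left it, along the tool's axes as they then stand; what a row does not reach is not made up. A row lasts 1/12 s, in which the tool goes at most 41.7 mm and 7.16 degrees, less where a joint would pass 70% of its speed; a pose out of reach is approached as far as the arm can. A call is refused whole if a number of a shift passes 1 or a number of a turn 1, either way. A call with a gripper value outside its range is refused whole. The fingers move at their own pace and stop on an object; "force" is the grip in N (left out, the last holds). Time passes only in rows, so rows that do not move let the fingers close, or fill a call up. It gives the time, the measured TCP pose, the force, the opening and the grip force at its end, in the units of the state.
- read_state(): the state, without advancing time (a new reading comes with each control period).
- viewer.read_camera(name): name is "scene" or "top"; returns (picture, depth): 400x640x3 uint8, blue, green, red; 400x640 float32, m along the optical axis (not along the pixel's ray), 0 where there is no reading.
- viewer.camera_params(name): a dict with "fx", "fy", "cx", "cy" (pixels), "k1" (the pictures are not rectified: a ray, as slopes to the right and down, at radius r is drawn at 1 + k1 r^2 times it, then the intrinsics apply), "R" (3x3) and "t" (3): a world point X has camera coordinates R X + t. Camera axes: x right, y down, z forward; pixel columns grow to the right and rows downward; lengths in m; the calibration is good to about 2 mm. A picture is of the moment at which its call begins. camera_params takes no time and is no camera call.
- bot.finish_job(): hands the job in; it is judged then, once.
The state is a dict: "time": time; "q": joint angles; "joint_vel": joint speeds; "joint_torque": joint torques, N m; "tool_pos": TCP position; "tcp_rot": TCP orientation; "wrist_force": force on the tool from outside, world axes, zero at the start; "torque": the same for the moment, N m; "width": opening from 0.0 (shut) to 1.0 (fully open); "grip_force": force on a finger pad.
Only numpy, scipy, OpenCV 4.12 (cv2) and the standard library are available. Lean on these libraries where they do the work, as an engineer would, in place of code of your own. Each camera call takes 0.05 s, during which the arm holds its last target. There are 200 camera calls.

## Working session

There is one attempt and no reset: what is moved stays moved. The work goes in short steps, Python scripts to look and compute and a tool call to move; the robot and the scene stay as the last step left them, time stands still between calls to the robot, and variables do not carry over. Pictures are saved under pics/ and viewed, at most 10 in all, crops included, and the job is handed in when it is done.

Besides the shell and the picture viewer there is one more tool, called after ">>>" in YAML: its name, and indented under it one key for each argument. jog_arm: Moves the arm, as the interface text tells. Its arguments: {"type":"object","properties":{"increments":{"type":"array","items":{"type":"array","items":{"type":"array","items":{"type":"number"}}}},"force":{"type":"number"}},"required":["increments"]}

```bash
mkdir -p pics; ls
python3 - <<'E'
from workcell import read_state, viewer, bot
import cv2,numpy as np
s=read_state(); print(s)
for n in("scene","top"):
    im,d=viewer.read_camera(n); cv2.imwrite(f"pics/{n}0.png",im); np.save(f"pics/{n}0.npy",d)
    print(n,viewer.camera_params(n))
E
```

```text
pics
{'time': 0.0, 'q': array([ 1.28309155e+00,  2.64755065e-01,  1.60538678e+00, -3.41300444e-06,
        1.27369766e+00, -3.68911147e-02]), 'joint_vel': array([ 6.41687183e-05,  1.45632100e-04, -1.24291066e-03,  1.65168238e-03,
        2.56637436e-04, -9.22279088e-04]), 'joint_torque': array([ 1.05589999e-03, -5.15114450e+01, -3.67306995e+01,  1.25639394e-04,
        1.30141043e-02,  1.01092365e-05]), 'tool_pos': array([0.16736371, 0.65333005, 0.30255365]), 'tcp_rot': array([-0.39289851, -3.11656256,  0.00348339]), 'wrist_force': array([ 0.21974778, -0.77900714,  0.33729951]), 'torque': array([ 0.06618557,  0.00864018, -0.02086223]), 'grip_force': 0.0, 'width': 0.9997630774638805}
scene {'fx': 446.5816967340896, 'fy': 446.5816967340896, 'cx': 320.55044013035763, 'cy': 193.21525643579488, 'k1': -0.043884893420108026, 'R': array([[ 0.77743247, -0.62882145,  0.01350367],
       [-0.41975542, -0.53470704, -0.73341241],
       [ 0.46840596,  0.56451038, -0.67964983]]), 't': array([-0.40560444,  0.31053026,  1.23432234])}
top {'fx': 455.6246689663346, 'fy': 455.6246689663346, 'cx': 321.6371749860575, 'cy': 188.96273290766064, 'k1': -0.06097933280222135, 'R': array([[-9.23385488e-04, -9.99990886e-01, -4.16831539e-03],
       [-9.81689939e-01,  1.70046725e-03, -1.90478272e-01],
       [ 1.90483624e-01,  3.91610841e-03, -9.81682562e-01]]), 't': array([0.03160212, 0.53876661, 1.20561898])}
```

View pics/scene0.png

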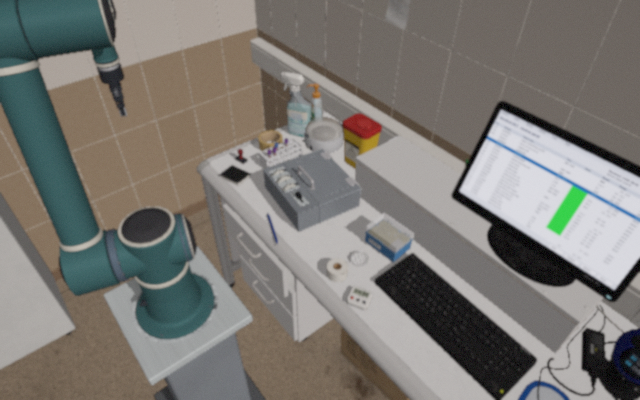

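View pics/top0.png

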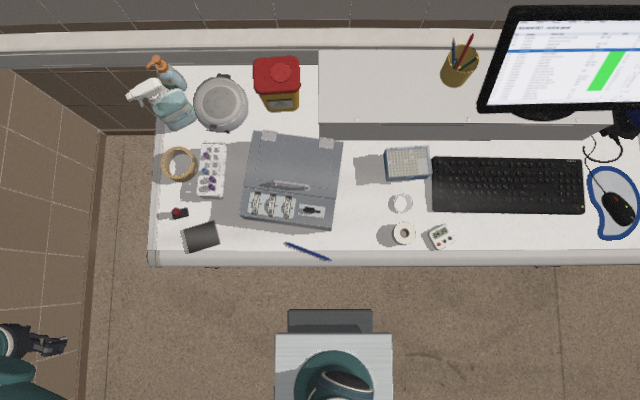

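The scene view shows the box at about (312,190), with the pen in front of it. In the top view the box spans about (240–343, 132–230). Its wheels are at (256,204), (272,206) and (288,208), the latch knob at (310,210) and the handle at (290,184). The pen is at (307,251), in front of the box.

```bash
cat > h.py <<'E'
import numpy as np,cv2
from workcell import read_state, viewer, bot
from scipy.spatial.transform import Rotation as Rn
def K(p): return np.array([[p['fx'],0,p['cx']],[0,p['fy'],p['cy']],[0,0,1]])
def rays(p,uv):
    n=cv2.undistortPoints(np.float64(uv).reshape(-1,1,2),K(p),np.array([p['k1'],0,0,0,0])).reshape(-1,2)
    return np.c_[n,np.ones(len(n))]
def onplane(p,uv,z):
    d=rays(p,uv)@p['R']; c=-p['R'].T@p['t']
    return c+d*((z-c[2])/d[:,2])[:,None]
def cloud(p,dep):
    h,w=dep.shape; v,u=np.mgrid[:h,:w]
    r=rays(p,np.c_[u.ravel(),v.ravel()])*dep.reshape(-1,1)
    return ((r-p['t'])@p['R']).reshape(h,w,3)
def proj(p,X):
    return cv2.projectPoints(np.float64(X).reshape(-1,1,3),cv2.Rodrigues(p['R'])[0],p['t'],K(p),np.array([p['k1'],0,0,0,0]))[0].reshape(-1,2)
E
python3 - <<'E'
from h import *
p=viewer.camera_params('top'); dep=np.load('pics/top0.npy'); im=cv2.imread('pics/top0.png')
X=cloud(p,dep); z=X[...,2]
m=((z>.075)&(z<.125)).astype(np.uint8); m[:, :230]=0; m[:,350:]=0; m[:125]=0;m[240:]=0
m=cv2.morphologyEx(m,cv2.MORPH_OPEN,np.ones((5,5)))
n,l,st,c=cv2.connectedComponentsWithStats(m); i=1+st[1:,4].argmax(); print(st[i])
P=onplane(p,np.argwhere(l==i)[:,::-1],.086)[:,:2]
print('z med',np.median(z[l==i]))
r=cv2.minAreaRect(np.float32(P)*1000);print(r,cv2.boxPoints(r))
c=cv2.resize(im[120:240,230:350],None,fx=5,fy=5,interpolation=cv2.INTER_CUBIC); cv2.imwrite('pics/crop0.png',c)
E
```

```text
[ 239  131  104   97 7692]
z med 0.08713914225158852
((565.0470581054688, 112.7874755859375), (251.8306121826172, 242.27122497558594), 82.110595703125) [[427.77472    4.691223]
 [667.7528   -28.563263]
 [702.3194   220.88373 ]
 [462.3413   254.13821 ]]
```

View pics/crop0.png

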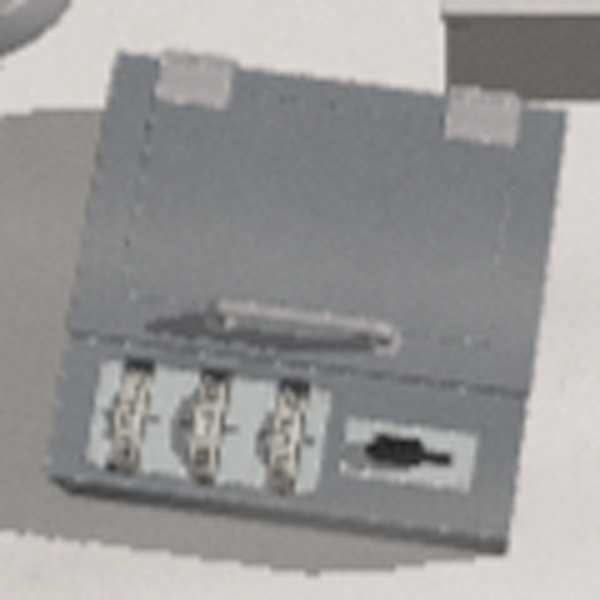

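The crop shows the wheels at crop (130,415), (210,425) and (288,435), the knob at (405,450) and the handle running (215,312)–(398,342). Next I'll average frames and enlarge the wheels to read the digits.

```bash
cat >> h.py <<'E'
YAW=np.deg2rad(-7.89)
Rb=Rn.from_euler('z',YAW).as_matrix()
B0=np.array([565.05,112.79,0])/1000
def b2w(b): return np.asarray(b,float)/1000@Rb.T+B0
def w2b(X): return (np.asarray(X)-B0)@Rb*1000
def avg(n,N):
    return np.mean([viewer.read_camera(n)[0].astype(np.float32) for _ in range(N)],0)
def warp(p,im,z=93,x0=-125,x1=-60,y0=-85,y1=100,s=4):
    # rectified patch of the plane box z: columns run to -y, rows to -x
    xs=np.arange(x1,x0,-1/s); ys=np.arange(y1,y0,-1/s)
    g=np.stack(np.meshgrid(ys,xs),-1).reshape(-1,2)
    uv=proj(p,b2w(np.c_[g[:,1],g[:,0],np.full(len(g),z)])).astype(np.float32).reshape(len(xs),len(ys),2)
    return cv2.remap(im,uv[...,0],uv[...,1],cv2.INTER_CUBIC)
E
python3 - <<'E'
from h import *
pt=viewer.camera_params('top');ps=viewer.camera_params('scene')
a=avg('top',8);b=avg('scene',6); np.save('pics/a1.npy',a);np.save('pics/b1.npy',b)
A=warp(pt,a);Bm=warp(ps,b)
out=np.vstack([A,Bm]); out=np.clip((out-60)*1.5,0,255).astype(np.uint8); print(out.shape)
cv2.imwrite('pics/w1.png',out)
# checks
X=cloud(pt,np.load('pics/top0.npy'))
# handle by ends (crop px), knob centre
print('handle ends box', w2b(onplane(pt,np.array([[215/5+230,310/5+120],[398/5+230,342/5+120]]),.118)))
print('knob', w2b(onplane(pt,np.array([[402/5+230-.0,449/5+120]]),.101)))
Xb=w2b(X.reshape(-1,3)).reshape(X.shape)
for y in(84,42,0):
    m=(abs(Xb[...,1]-y)<5)&(Xb[...,0]>-98)&(Xb[...,0]<-82)&(Xb[...,2]>88)
    print(y,m.sum(),np.sort(Xb[...,2][m])[-5:], np.median(Xb[...,1][m]) if m.any() else 0)
print('time',read_state()['time'])
E
```

```text
(520, 740, 3)
handle ends box [[-26.29196982  42.17550664 118.        ]
 [-30.2081436  -55.38384387 118.        ]]
knob [[-83.4203494  -64.58372746 101.        ]]
84 23 [95.07919983 95.35250518 95.72550841 95.8670523  96.34821469] 84.2570087236115
42 25 [102.91318629 102.94385091 102.95191046 102.97344818 104.28734518] 41.63352300879483
0 22 [96.08239329 96.28918307 96.76001366 96.81063399 98.15166355] -0.3407551130529751
time 0.8
```

View pics/w1.png

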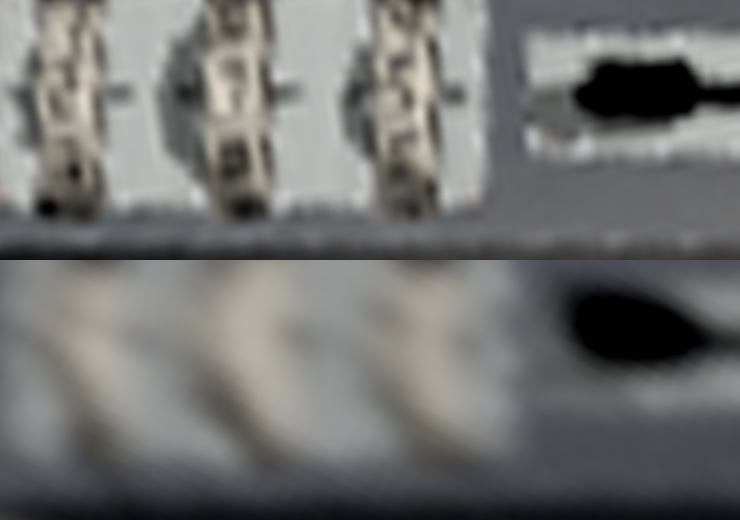

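The index bars sit at row ≈93 of the rectified patch, which is 6.7 mm further back than my assumed origin. The knob gives the same offset, so I'll shift the origin. Then I'll unroll each wheel rim to read its digits.

```bash
sed -i 's|^B0=.*|B0=np.array([565.05,112.79,0])/1000+Rb@[.0067,0,0]|' h.py
cat >> h.py <<'E'
def unroll(p,im,y,top,s=9,a=65,w=9):
    th=np.deg2rad(np.arange(a,-a,-np.rad2deg(1/30/s))); ys=np.arange(y+w,y-w,-1/s)
    Y,T=np.meshgrid(ys,th)
    B=np.stack([-90+30*np.sin(T),Y,top-30+30*np.cos(T)],-1).reshape(-1,3)
    uv=proj(p,b2w(B)).astype(np.float32).reshape(len(th),len(ys),2)
    return cv2.remap(im,uv[...,0],uv[...,1],cv2.INTER_LANCZOS4)
def reading(name,N=8):
    p=viewer.camera_params('top'); a=avg('top',N) if isinstance(N,int) else N
    t=[]
    for y,z in((84,95.5),(42,102),(0,96)):
        u=unroll(p,a,y,z); lo,hi=np.percentile(u,[3,97]); u=np.clip((u-lo)/(hi-lo)*255,0,255)
        h=u.shape[0]//2; u[h-1:h+1,:12]=(0,0,255); u[h-1:h+1,-12:]=(0,0,255); t+=[u,np.zeros((len(u),60,3))]
    o=np.hstack(t).astype(np.uint8); o=cv2.resize(o,(o.shape[1],min(598,o.shape[0]))); print(o.shape); cv2.imwrite(name,o)
E
python3 - <<'E'
from h import *
reading('pics/r1.png',np.load('pics/a1.npy'))
pt=viewer.camera_params('top')
Xb=w2b(cloud(pt,np.load('pics/top0.npy')).reshape(-1,3))
m=(Xb[:,2]>104)&(Xb[:,2]<130)&(abs(Xb[:,1])<60)&(Xb[:,0]>-50)&(Xb[:,0]<0); q=Xb[m]; print('handle',m.sum(),q.min(0),q.max(0),np.median(q,0))
m=(Xb[:,2]>96)&(Xb[:,1]<-30)&(Xb[:,1]>-100)&(Xb[:,0]<-60)&(Xb[:,0]>-110); q=Xb[m]; print('knob',m.sum(),q.min(0),q.max(0),np.median(q,0))
E
```

```text
(598, 666, 3)
handle 130 [-33.36839361 -47.79574368 107.29770726] [-23.72912838  48.2363973  126.79794107] [-29.19845584  -0.24390917 119.77566414]
knob 54 [-95.94290173 -72.28045903  97.40291373] [-81.48165917 -47.00494506 106.4097824 ] [-88.97742618 -60.05426229 102.11256617]
```

View pics/r1.png

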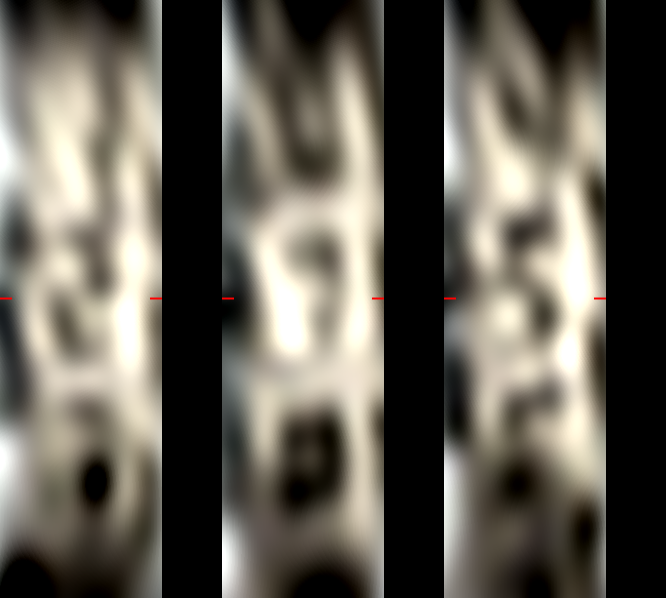

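The unrolled rims (digits centred at row 298) read as follows:
- **Left:** 1 above, 2 at the index, 3 below, so it shows 2.
- **Middle:** 6, 7, 8, so it shows 7.
- **Right:** 4, 5, 6, so it shows 5.

The handle and knob positions match the box frame to within about 1 mm. The plan is left +2, middle 0, right -3, then read again.

```bash
cat >> h.py <<'E'
def goal(b,ang=0):
    # TCP goal: box mm position, tool x along -box x turned by ang deg about world z, tool pointing down
    R=Rb@Rn.from_euler('z',ang,degrees=True).as_matrix()@np.diag([-1,1,-1.])
    return b2w(b),R
def delta(b,ang=0):
    s=read_state(); R0=Rn.from_rotvec(s['tcp_rot']).as_matrix(); P,R=goal(b,ang)
    Rg=R0.T@R; rv=Rn.from_matrix(Rg).as_rotvec(degrees=True)
    print('t %.2f box TCP'%s['time'],w2b(s['tool_pos']).round(2),'F',s['wrist_force'].round(2),'w %.2f'%s['width'])
    print('shift units if not yet turned',((P-s['tool_pos'])@R0/.03).round(3),' after turn',((P-s['tool_pos'])@R/.03).round(3),'turn units',(rv/6).round(3))
E
python3 - <<'E'
from h import *
delta((-90,84,200))
E
```

```text
t 0.80 box TCP [-474.76  481.41  303.88] F [ 0.49 -0.64 -0.54] w 1.00
shift units if not yet turned [-14.238 -11.715   3.462]  after turn [-12.825 -13.247   3.463] turn units [ 0.   -0.   -1.08]
```

>>> jog_arm:
  increments:
    - [[0,0,0,0,0,-0.54,-1],[0,0,0,0,0,-0.54,-1],[-0.8,-0.8,0,0,0,0,-1],[-0.8,-0.8,0,0,0,0,-1],[-0.8,-0.8,0,0,0,0,-1]]
  force: 40

```text
time: 1.22
tool_pos: [0.2291, 0.572, 0.3037]
tcp_rot: [0.214, 3.134, -0.0]
wrist_force: [0.8, -0.2, 0.2]
width: 0.299
grip_force: 0.0
```

>>> jog_arm:
  increments:
    - [[-0.8,-0.8,0,0,0,0,-1],[-0.8,-0.8,0,0,0,0,-1],[-0.8,-0.8,0,0,0,0,-1],[-0.8,-0.8,0,0,0,0,-1],[-0.8,-0.8,0,0,0,0,-1]]

```text
time: 1.63
tool_pos: [0.332, 0.436, 0.3041]
tcp_rot: [0.216, 3.134, 0.001]
wrist_force: [1.5, 0.1, 0.5]
width: 0.001
grip_force: 0.0
```

>>> jog_arm:
  increments:
    - [[-0.8,-0.8,0.2,0,0,0,-1],[-0.8,-0.8,0.4,0,0,0,-1],[-0.8,-0.8,0.4,0,0,0,-1],[-0.8,-0.8,0.4,0,0,0,-1],[-0.8,-0.8,0.4,0,0,0,-1]]

```text
time: 2.05
tool_pos: [0.4346, 0.3006, 0.2498]
tcp_rot: [0.216, 3.133, 0.001]
wrist_force: [-0.2, 0.2, -0.3]
width: 0.002
grip_force: 0.0
```

Run:
```python
from h import *
delta((-90,84,180))
```

```text
t 2.05 box TCP [-161.71  168.12  249.83] F [-0.19  0.19 -0.28] w 0.00
shift units if not yet turned [-2.388 -2.806  2.328]  after turn [-2.39  -2.804  2.328] turn units [0.007 0.009 0.   ]
```

>>> jog_arm:
  increments:
    - [[-0.7,-0.93,0.4,0,0,0,-1],[-0.7,-0.93,0.4,0,0,0,-1],[-0.7,-0.94,0.5,0,0,0,-1],[0,0,0.5,0,0,0,-1],[0,0,0.5,0,0,0,-1]]

```text
time: 2.47
tool_pos: [0.4859, 0.2082, 0.1807]
tcp_rot: [0.222, 3.133, 0.0]
wrist_force: [0.5, 0.9, 0.0]
width: -0.005
grip_force: 0.0
```

Run:
```python
from h import *
delta((-99,84,180))
```

```text
t 2.47 box TCP [-98.19  83.6  180.65] F [0.49 0.95 0.01] w -0.00
shift units if not yet turned [0.027 0.013 0.022]  after turn [0.027 0.013 0.022] turn units [ 0.004  0.01  -0.038]
```

>>> jog_arm:
  increments:
    - [[0.02,0.01,0.08,0,0,0,-1],[0,0,0.08,0,0,0,-1],[0,0,0.06,0,0,0,-1],[0,0,0.025,0,0,0,-1],[0,0,0.025,0,0,0,-1]]

```text
time: 2.88
tool_pos: [0.4845, 0.2113, 0.1738]
tcp_rot: [0.214, 3.133, 0.001]
wrist_force: [0.1, 0.5, -0.5]
width: -0.003
grip_force: 0.0
```

>>> jog_arm:
  increments:
    - [[0,0,0.025,0,0,0,-1],[0,0,0.025,0,0,0,-1],[0,0,0.025,0,0,0,-1],[0,0,0.0,0,0,0,-1],[0,0,0.0,0,0,0,-1]]

```text
time: 3.3
tool_pos: [0.484, 0.2106, 0.1706]
tcp_rot: [0.216, 3.134, 0.0]
wrist_force: [0.3, -0.3, 0.1]
width: 0.0
grip_force: 0.0
```

>>> jog_arm:
  increments:
    - [[0,0,0.025,0,0,0,-1],[0,0,0.025,0,0,0,-1],[0,0,0.0,0,0,0,-1],[0,0,0.0,0,0,0,-1],[0,0,0.0,0,0,0,-1]]

```text
time: 3.72
tool_pos: [0.4841, 0.2105, 0.169]
tcp_rot: [-0.216, -3.134, 0.0]
wrist_force: [-0.6, -1.2, 0.0]
width: -0.001
grip_force: 0.0
```

>>> jog_arm:
  increments:
    - [[0,0,0.025,0,0,0,-1],[0,0,0.025,0,0,0,-1],[0,0,0.0,0,0,0,-1],[0,0,0.0,0,0,0,-1],[0,0,0.0,0,0,0,-1]]

```text
time: 4.13
tool_pos: [0.484, 0.2105, 0.1675]
tcp_rot: [-0.216, -3.134, 0.0]
wrist_force: [-0.1, 0.7, -0.0]
width: -0.004
grip_force: 0.0
```

>>> jog_arm:
  increments:
    - [[0,0,0.02,0,0,0,-1],[0,0,0.02,0,0,0,-1],[0,0,0.0,0,0,0,-1],[0,0,0.0,0,0,0,-1],[0,0,0.0,0,0,0,-1]]

```text
time: 4.55
tool_pos: [0.4841, 0.2105, 0.1663]
tcp_rot: [-0.216, -3.134, -0.0]
wrist_force: [-0.2, -0.1, 0.6]
width: 0.002
grip_force: 0.0
```

>>> jog_arm:
  increments:
    - [[0,0,0.02,0,0,0,-1],[0,0,0.0,0,0,0,-1],[0,0,0.02,0,0,0,-1],[0,0,0.0,0,0,0,-1],[0,0,0.0,0,0,0,-1]]

```text
time: 4.97
tool_pos: [0.4844, 0.2106, 0.1659]
tcp_rot: [0.216, 3.133, 0.0]
wrist_force: [-0.9, -0.7, 5.0]
width: -0.0
grip_force: 2.6
```

>>> jog_arm:
  increments:
    - [[-0.04,0,0.01,0,0,0,-1],[-0.06,0,0,0,0,0,-1],[-0.06,0,0,0,0,0,-1],[-0.06,0,0,0,0,0,-1],[-0.06,0,0,0,0,0,-1]]

```text
time: 5.38
tool_pos: [0.4936, 0.2094, 0.1664]
tcp_rot: [0.215, 3.132, 0.0]
wrist_force: [-0.4, -1.9, 8.6]
width: 0.0
grip_force: 4.0
```

>>> jog_arm:
  increments:
    - [[-0.06,0,-0.015,0,0,0,-1],[-0.06,0,0,0,0,0,-1],[-0.06,0,0,0,0,0,-1],[-0.06,0,0,0,0,0,-1],[-0.06,0,0,0,0,0,-1]]

```text
time: 5.8
tool_pos: [0.5025, 0.2081, 0.1665]
tcp_rot: [0.216, 3.132, 0.001]
wrist_force: [-0.4, -2.0, 6.0]
width: 0.002
grip_force: 3.5
```

Run:
```python
from h import *
delta((-81,84,166))
```

```text
t 5.80 box TCP [-81.72  85.86 166.46] F [-0.39 -2.03  6.02] w 0.00
shift units if not yet turned [-0.024 -0.062  0.015]  after turn [-0.024 -0.062  0.015] turn units [0.005 0.025 0.002]
```

>>> jog_arm:
  increments:
    - [[0,0,-0.1,0,0,0,-1],[0,0,-0.1,0,0,0,-1],[0.3,-0.03,0,0,0,0,-1],[0.28,-0.03,0,0,0,0,-1],[0,0,0.08,0,0,0,-1]]

```text
time: 6.22
tool_pos: [0.4815, 0.2086, 0.1683]
tcp_rot: [-0.215, -3.132, 0.001]
wrist_force: [-0.5, -0.2, -0.4]
width: 0.002
grip_force: 0.0
```

>>> jog_arm:
  increments:
    - [[0,0,0.05,0,0,0,-1],[0,0,0.02,0,0,0,-1],[0,0,0.02,0,0,0,-1],[0,0,0.015,0,0,0,-1],[0,0,0.015,0,0,0,-1]]

```text
time: 6.63
tool_pos: [0.4841, 0.2088, 0.1658]
tcp_rot: [0.216, 3.134, -0.0]
wrist_force: [-3.0, -0.9, 6.8]
width: 0.005
grip_force: 3.5
```

>>> jog_arm:
  increments:
    - [[-0.06,0,0,0,0,0,-1],[-0.06,0,0,0,0,0,-1],[-0.06,0,0,0,0,0,-1],[-0.06,0,0,0,0,0,-1],[-0.06,0,0,0,0,0,-1]]

```text
time: 7.05
tool_pos: [0.4939, 0.2074, 0.1665]
tcp_rot: [0.216, 3.132, 0.0]
wrist_force: [0.1, -1.4, 5.4]
width: 0.001
grip_force: 2.7
```

>>> jog_arm:
  increments:
    - [[-0.06,0,-0.015,0,0,0,-1],[-0.06,0,0,0,0,0,-1],[-0.06,0,0,0,0,0,-1],[-0.06,0,0,0,0,0,-1],[-0.06,0,0,0,0,0,-1]]

```text
time: 7.47
tool_pos: [0.5023, 0.2062, 0.1664]
tcp_rot: [0.216, 3.133, 0.0]
wrist_force: [-2.0, -1.5, 7.9]
width: 0.001
grip_force: 3.5
```

>>> jog_arm:
  increments:
    - [[0,0,-0.2,0,0,0,-1],[0,0,-0.5,0,0,0,-1],[0,-0.93,0,0,0,0,-1],[0,-0.93,0,0,0,0,-1],[0,-0.94,0,0,0,0,-1]]

```text
time: 7.88
tool_pos: [0.4897, 0.1228, 0.1867]
tcp_rot: [-0.214, -3.134, -0.001]
wrist_force: [0.1, -0.2, 0.1]
width: 0.0
grip_force: 0.0
```

Run:
```python
from h import *
reading('pics/r2.png',8)
delta((-81,0,172))
```

```text
(598, 666, 3)
t 8.28 box TCP [-82.29   0.86 186.72] F [-0.18  0.32 -0.15] w -0.00
shift units if not yet turned [-0.043 -0.029  0.491]  after turn [-0.043 -0.029  0.491] turn units [0.004 0.    0.01 ]
```

View pics/r2.png

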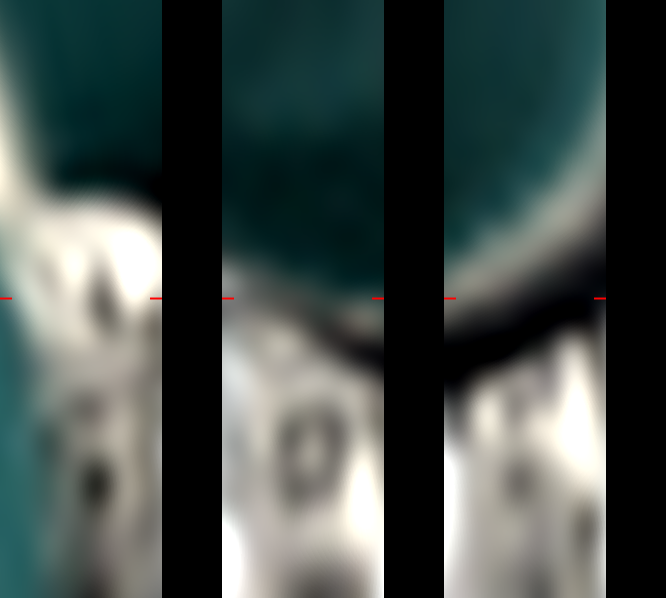

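The left wheel now looks like a 4 at the index (row 298). The arm hides the rest, and the middle wheel's lower digit could be 8 or 0, so I'll recheck it with the arm out of the way. Next I'll roll the right wheel back.

>>> jog_arm:
  increments:
    - [[-0.04,-0.03,0.2,0,0,0,-1],[0,0,0.2,0,0,0,-1],[0,0,0.08,0,0,0,-1],[0,0,0.025,0,0,0,-1],[0,0,0.025,0,0,0,-1]]

```text
time: 8.7
tool_pos: [0.4908, 0.1221, 0.1702]
tcp_rot: [-0.216, -3.133, 0.0]
wrist_force: [-0.4, -0.3, 0.4]
width: 0.003
grip_force: 0.0
```

>>> jog_arm:
  increments:
    - [[0,0,0.025,0,0,0,-1],[0,0,0.025,0,0,0,-1],[0,0,0,0,0,0,-1],[0,0,0,0,0,0,-1],[0,0,0,0,0,0,-1]]

```text
time: 9.12
tool_pos: [0.4913, 0.122, 0.1695]
tcp_rot: [0.216, 3.134, 0.0]
wrist_force: [0.1, 0.3, 0.2]
width: 0.003
grip_force: 0.0
```

>>> jog_arm:
  increments:
    - [[0,0,0.025,0,0,0,-1],[0,0,0.025,0,0,0,-1],[0,0,0,0,0,0,-1],[0,0,0,0,0,0,-1],[0,0,0,0,0,0,-1]]

```text
time: 9.53
tool_pos: [0.4911, 0.122, 0.1678]
tcp_rot: [-0.216, -3.134, -0.0]
wrist_force: [0.3, -0.2, 0.2]
width: 0.001
grip_force: 0.0
```

>>> jog_arm:
  increments:
    - [[0,0,0.02,0,0,0,-1],[0,0,0.02,0,0,0,-1],[0,0,0,0,0,0,-1],[0,0,0,0,0,0,-1],[0,0,0,0,0,0,-1]]

```text
time: 9.95
tool_pos: [0.4917, 0.122, 0.1674]
tcp_rot: [0.216, 3.133, 0.0]
wrist_force: [-1.1, -1.1, 5.2]
width: 0.003
grip_force: 2.7
```

>>> jog_arm:
  increments:
    - [[0.06,0,0.008,0,0,0,-1],[0.06,0,0,0,0,0,-1],[0.06,0,0,0,0,0,-1],[0.06,0,0,0,0,0,-1],[0.06,0,0,0,0,0,-1]]

```text
time: 10.37
tool_pos: [0.4832, 0.1232, 0.1674]
tcp_rot: [0.216, 3.132, 0.0]
wrist_force: [0.9, -1.0, 6.5]
width: -0.0
grip_force: 3.2
```

>>> jog_arm:
  increments:
    - [[0.06,0,0,0,0,0,-1],[0.06,0,0,0,0,0,-1],[0.06,0,0,0,0,0,-1],[0.06,0,0,0,0,0,-1],[0.06,0,0,0,0,0,-1]]

```text
time: 10.78
tool_pos: [0.4732, 0.1246, 0.167]
tcp_rot: [-0.216, -3.134, -0.0]
wrist_force: [-1.2, -0.1, 5.4]
width: 0.003
grip_force: 2.8
```

>>> jog_arm:
  increments:
    - [[0,0,-0.1,0,0,0,-1],[0,0,-0.1,0,0,0,-1],[-0.3,0,0,0,0,0,-1],[-0.3,0,0,0,0,0,-1],[0,0,0.08,0,0,0,-1]]

```text
time: 11.2
tool_pos: [0.4938, 0.122, 0.1707]
tcp_rot: [0.216, 3.131, 0.001]
wrist_force: [0.6, 0.1, -0.1]
width: 0.002
grip_force: 0.0
```

>>> jog_arm:
  increments:
    - [[0,0,0.05,0,0,0,-1],[0,0,0.02,0,0,0,-1],[0,0,0.02,0,0,0,-1],[0,0,0.015,0,0,0,-1],[0,0,0.015,0,0,0,-1]]

```text
time: 11.62
tool_pos: [0.4918, 0.1219, 0.1674]
tcp_rot: [0.216, 3.133, -0.0]
wrist_force: [-1.1, -1.6, 8.0]
width: 0.001
grip_force: 4.3
```

>>> jog_arm:
  increments:
    - [[0.06,0,0,0,0,0,-1],[0.06,0,0,0,0,0,-1],[0.06,0,0,0,0,0,-1],[0.06,0,0,0,0,0,-1],[0.06,0,0,0,0,0,-1]]

```text
time: 12.03
tool_pos: [0.4829, 0.1231, 0.1674]
tcp_rot: [0.216, 3.132, -0.0]
wrist_force: [1.1, -0.7, 6.4]
width: 0.001
grip_force: 3.3
```

>>> jog_arm:
  increments:
    - [[0.06,0,0,0,0,0,-1],[0.06,0,0,0,0,0,-1],[0.06,0,0,0,0,0,-1],[0.06,0,0,0,0,0,-1],[0.06,0,0,0,0,0,-1]]

```text
time: 12.45
tool_pos: [0.4731, 0.1245, 0.167]
tcp_rot: [-0.216, -3.134, 0.0]
wrist_force: [0.4, -0.9, 4.7]
width: -0.001
grip_force: 2.6
```

Consistent; third stroke, then lift and retreat toward the robot to look.

>>> jog_arm:
  increments:
    - [[0,0,-0.1,0,0,0,-1],[0,0,-0.1,0,0,0,-1],[-0.3,0,0,0,0,0,-1],[-0.3,0,0,0,0,0,-1],[0,0,0.08,0,0,0,-1]]

```text
time: 12.87
tool_pos: [0.4938, 0.122, 0.1708]
tcp_rot: [0.216, 3.131, 0.001]
wrist_force: [0.9, 0.4, -0.2]
width: -0.001
grip_force: 0.0
```

>>> jog_arm:
  increments:
    - [[0,0,0.05,0,0,0,-1],[0,0,0.02,0,0,0,-1],[0,0,0.02,0,0,0,-1],[0,0,0.015,0,0,0,-1],[0,0,0.015,0,0,0,-1]]

```text
time: 13.28
tool_pos: [0.4918, 0.1219, 0.1674]
tcp_rot: [0.216, 3.133, -0.0]
wrist_force: [-0.5, -1.8, 9.2]
width: 0.0
grip_force: 4.3
```

>>> jog_arm:
  increments:
    - [[0.06,0,0,0,0,0,-1],[0.06,0,0,0,0,0,-1],[0.06,0,0,0,0,0,-1],[0.06,0,0,0,0,0,-1],[0.06,0,0,0,0,0,-1]]

```text
time: 13.7
tool_pos: [0.483, 0.1231, 0.1674]
tcp_rot: [0.216, 3.132, -0.0]
wrist_force: [0.5, -1.5, 6.1]
width: 0.004
grip_force: 3.3
```

>>> jog_arm:
  increments:
    - [[0.06,0,0,0,0,0,-1],[0.06,0,0,0,0,0,-1],[0.06,0,0,0,0,0,-1],[0.06,0,0,0,0,0,-1],[0.06,0,0,0,0,0,-1]]

```text
time: 14.12
tool_pos: [0.4731, 0.1245, 0.167]
tcp_rot: [-0.216, -3.134, 0.0]
wrist_force: [-0.2, -0.7, 4.8]
width: -0.002
grip_force: 2.6
```

>>> jog_arm:
  increments:
    - [[0,0,-0.2,0,0,0,-1],[0,0,-0.7,0,0,0,-1],[0,-0.9,-0.2,0,0,0,-1],[0,-1,0,0,0,0,-1],[0,-1,0,0,0,0,-1]]

```text
time: 14.53
tool_pos: [0.4613, 0.038, 0.2001]
tcp_rot: [0.213, 3.133, 0.0]
wrist_force: [0.5, -0.1, 0.1]
width: 0.002
grip_force: 0.0
```

>>> jog_arm:
  increments:
    - [[0,-1,0,0,0,0,-1],[0,-1,0,0,0,0,-1],[0,-1,0,0,0,0,-1],[0,-1,0,0,0,0,-1],[0,0,0,0,0,0,-1]]

```text
time: 14.95
tool_pos: [0.444, -0.0841, 0.1993]
tcp_rot: [-0.222, -3.133, 0.003]
wrist_force: [1.5, 1.3, -0.9]
width: -0.002
grip_force: 0.0
```

Run:
```python
from h import *
a=avg('top',8); np.save('pics/a3.npy',a)
reading('pics/r3.png',a)
delta((-90,42,190))
```

```text
(598, 666, 3)
t 15.35 box TCP [ -99.21 -207.    199.29] F [-0.07 -0.76  0.02] w -0.00
shift units if not yet turned [-0.322  8.299  0.311]  after turn [-0.307  8.3    0.31 ] turn units [ 0.002 -0.003  0.016]
```

View pics/r3.png

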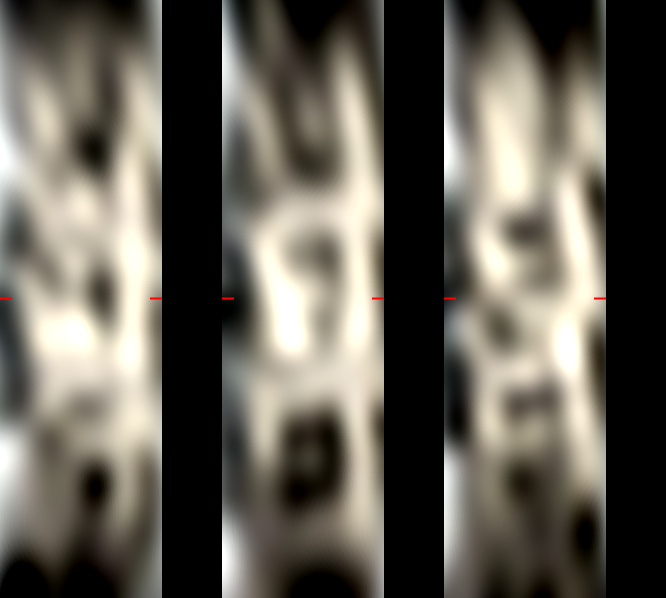

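After the rolls, the left wheel shows 4 at the index (3 above it) and the right shows 2 (1 above it). The middle reads as 7 but could be 9. I'll test it with a gentle push on the latch, which stops after 1 mm if any wheel is wrong.

>>> jog_arm:
  increments:
    - [[-0.1,1,0,0,0,0,-1],[-0.1,1,0,0,0,0,-1],[-0.1,1,0,0,0,0,-1],[0,1,0,0,0,0,-1],[0,1,0,0,0,0,-1]]

```text
time: 15.77
tool_pos: [0.4745, 0.069, 0.1995]
tcp_rot: [0.214, 3.134, 0.0]
wrist_force: [0.3, 0.4, -0.8]
width: 0.0
grip_force: 0.0
```

>>> jog_arm:
  increments:
    - [[0,1,0,0,0,0,-1],[0,0,0,0,0,0,-1],[0,0,0.3,0,0,0,-1],[0,0,0.3,0,0,0,-1],[0,0,0,0,0,0,-1]]

```text
time: 16.18
tool_pos: [0.4766, 0.0958, 0.1786]
tcp_rot: [-0.216, -3.13, 0.002]
wrist_force: [-0.6, -0.5, -0.7]
width: 0.006
grip_force: 0.0
```

Run:
```python
from h import *
delta((-90,-27,166))
```

```text
t 16.18 box TCP [-91.98 -28.93 178.63] F [-0.64 -0.49 -0.7 ] w 0.01
shift units if not yet turned [-0.068  0.065  0.421]  after turn [-0.066  0.064  0.421] turn units [-0.016 -0.043  0.   ]
```

>>> jog_arm:
  increments:
    - [[-0.05,0.03,0.2,0,0,0,-1],[0,0,0.15,0,0,0,-1],[0,0,0.07,0,0,0,-1],[0,-0.05,0,0,0,0,-1],[0,-0.05,0,0,0,0,-1]]

```text
time: 16.6
tool_pos: [0.4797, 0.0937, 0.1687]
tcp_rot: [-0.217, -3.134, 0.0]
wrist_force: [0.7, 0.7, 1.3]
width: -0.002
grip_force: 0.0
```

>>> jog_arm:
  increments:
    - [[0,-0.04,0,0,0,0,-1],[0,-0.04,0,0,0,0,-1],[0,0,0,0,0,0,-1],[0,0,0,0,0,0,-1],[0,0,0,0,0,0,-1]]

```text
time: 17.02
tool_pos: [0.4795, 0.0918, 0.169]
tcp_rot: [0.216, 3.134, 0.0]
wrist_force: [0.5, -0.9, -0.2]
width: 0.004
grip_force: 0.0
```

>>> jog_arm:
  increments:
    - [[0,-0.03,0.08,0,0,0,-1],[0,-0.03,0,0,0,0,-1],[0,-0.03,0,0,0,0,-1],[0,0,0,0,0,0,-1],[0,0,0,0,0,0,-1]]

```text
time: 17.43
tool_pos: [0.479, 0.0891, 0.1663]
tcp_rot: [-0.216, -3.134, 0.0]
wrist_force: [-0.1, -0.3, -0.7]
width: 0.002
grip_force: 0.0
```

>>> jog_arm:
  increments:
    - [[0,-0.03,0,0,0,0,-1],[0,-0.03,0,0,0,0,-1],[0,0,0,0,0,0,-1],[0,0,0,0,0,0,-1],[0,0,0,0,0,0,-1]]

```text
time: 17.85
tool_pos: [0.4788, 0.0876, 0.1664]
tcp_rot: [0.216, 3.134, 0.001]
wrist_force: [0.5, 3.0, -0.8]
width: 0.002
grip_force: 1.1
```

>>> jog_arm:
  increments:
    - [[0,-0.04,0,0,0,0,-1],[0,-0.04,0,0,0,0,-1],[0,-0.04,0,0,0,0,-1],[0,0,0,0,0,0,-1],[0,0,0,0,0,0,-1]]

```text
time: 18.27
tool_pos: [0.4783, 0.0836, 0.1664]
tcp_rot: [0.216, 3.134, -0.0]
wrist_force: [0.6, 1.7, -0.5]
width: -0.002
grip_force: 0.8
```

The knob slid more than 3 mm at about 2 N, so the code is right. I'll push the latch fully open.

>>> jog_arm:
  increments:
    - [[0,-0.06,0,0,0,0,-1],[0,-0.06,0,0,0,0,-1],[0,-0.06,0,0,0,0,-1],[0,-0.04,0,0,0,0,-1],[0,0,0,0,0,0,-1]]

```text
time: 18.68
tool_pos: [0.4774, 0.0769, 0.1664]
tcp_rot: [0.216, 3.134, -0.0]
wrist_force: [-0.4, 1.9, -0.2]
width: -0.002
grip_force: 0.7
```

>>> jog_arm:
  increments:
    - [[0,-0.04,0,0,0,0,-1],[0,-0.03,0,0,0,0,-1],[0,-0.03,0,0,0,0,-1],[0,0,0,0,0,0,-1],[0,0,0,0,0,0,-1]]

```text
time: 19.1
tool_pos: [0.4773, 0.0759, 0.1665]
tcp_rot: [0.218, 3.133, 0.006]
wrist_force: [1.2, 10.2, -1.5]
width: 0.001
grip_force: 4.2
```

The latch reached its end stop, after about 12 mm of travel and with 10 N at the end. Now I'll back off, lift, move over the handle and turn the gripper a quarter turn.

>>> jog_arm:
  increments:
    - [[0,0.15,0,0,0,0,-1],[0,0.1,-0.4,0,0,0,-0.1],[0,0.25,-0.8,0,0,0,-0.1],[-0.8,0.4,0,0,0,0,-0.1],[-0.8,0.4,0,0,0,0,-0.1]]

```text
time: 19.52
tool_pos: [0.5307, 0.1062, 0.2043]
tcp_rot: [0.215, 3.131, -0.001]
wrist_force: [-0.0, -0.5, -0.7]
width: 0.455
grip_force: 0.0
```

Run:
```python
from h import *
for a in(90,-90): delta((-30,0,200),a)
print(read_state()['q'].round(2))
```

```text
t 19.52 box TCP [-39.81 -11.21 204.29] F [-0.04 -0.45 -0.7 ] w 0.45
shift units if not yet turned [-0.327  0.374  0.144]  after turn [-0.374 -0.327  0.143] turn units [ -0.027   0.019 -14.996]
t 19.52 box TCP [-39.81 -11.21 204.29] F [-0.04 -0.45 -0.7 ] w 0.45
shift units if not yet turned [-0.327  0.374  0.144]  after turn [0.374 0.327 0.143] turn units [ 0.019  0.027 15.004]
[ 0.15  0.1   1.99 -0.    1.05 -1.28]
```

>>> jog_arm:
  increments:
    - [[-0.3,0.37,0,0,0,1,-0.1],[0,0,0,0,0,1,-0.1],[0,0,0,0,0,1,-0.1],[0,0,0,0,0,1,-0.1],[0,0,0,0,0,1,-0.1]]

```text
time: 19.93
tool_pos: [0.5403, 0.1156, 0.2021]
tcp_rot: [-1.027, -2.969, 0.003]
wrist_force: [0.4, 0.6, 0.1]
width: 0.447
grip_force: 0.0
```

>>> jog_arm:
  increments:
    - [[0,0,0,0,0,1,-0.1],[0,0,0,0,0,1,-0.1],[0,0,0,0,0,1,-0.1],[0,0,0,0,0,1,-0.1],[0,0,0,0,0,1,-0.1]]

```text
time: 20.35
tool_pos: [0.5402, 0.1155, 0.2022]
tcp_rot: [1.76, 2.602, -0.003]
wrist_force: [-0.1, -0.1, 0.2]
width: 0.45
grip_force: 0.0
```

>>> jog_arm:
  increments:
    - [[0,0,0,0,0,1,-0.1],[0,0,0,0,0,1,-0.1],[0,0,0,0,0,1,-0.1],[0,0,0,0,0,1,-0.1],[0,0,0,0,0,1,-0.1]]

```text
time: 20.77
tool_pos: [0.5402, 0.1155, 0.2022]
tcp_rot: [2.373, 2.057, -0.002]
wrist_force: [-0.2, -0.6, 0.9]
width: 0.454
grip_force: 0.0
```

Run:
```python
from h import *
delta((-30,0,178),-90)
print(read_state()['q'].round(2))
```

```text
t 20.77 box TCP [-31.72  -0.74 202.2 ] F [-0.16 -0.61  0.88] w 0.45
shift units if not yet turned [0.026 0.058 0.807]  after turn [0.025 0.057 0.807] turn units [-0.004  0.016 -0.047]
[ 0.17  0.12  1.97 -0.    1.05  0.31]
```

>>> jog_arm:
  increments:
    - [[0.02,0.05,0.25,0,0,0,-0.1],[0,0,0.25,0,0,0,-0.1],[0,0,0.2,0,0,0,-0.1],[0,0,0.1,0,0,0,-0.1],[0,0,0,0,0,0,-0.1]]

```text
time: 21.18
tool_pos: [0.5408, 0.1162, 0.1766]
tcp_rot: [-2.367, -2.064, 0.004]
wrist_force: [-0.9, -0.3, 0.4]
width: 0.45
grip_force: 0.0
```

>>> jog_arm:
  increments:
    - [[0,0,0,0,0,0,-1],[0,0,0,0,0,0,-1],[0,0,0,0,0,0,-1],[0,0,0,0,0,0,-1],[0,0,0,0,0,0,-1]]
  force: 30

```text
time: 21.6
tool_pos: [0.5444, 0.1162, 0.1792]
tcp_rot: [2.365, 2.061, 0.007]
wrist_force: [6.1, -0.9, -5.6]
width: 0.093
grip_force: 29.8
```

Run:
```python
from h import *
delta((-30,0,178),-90); print(read_state()['grip_force'])
# arc: box displacement of the bar (mm), lid angle every 0.12 rad
p0=np.array([-138,33.])
for k in range(0,16):
    a=.1*k; c,s=np.cos(a),np.sin(a)  # front edge up and back: clockwise seen with x right, z up
    x,z=p0[0]*c+p0[1]*s,-p0[0]*s+p0[1]*c
    print(round(a,2),'dx(tool y) %.3f  dz(tool z) %.3f'%((x-p0[0])/30,-(z-p0[1])/30))
```

```text
t 21.60 box TCP [-27.65   0.54 179.24] F [ 6.08 -0.88 -5.55] w 0.09
shift units if not yet turned [-0.018 -0.079  0.041]  after turn [-0.018 -0.078  0.041] turn units [ 0.062 -0.005  0.005]
29.80099529027939
0.0 dx(tool y) 0.000  dz(tool z) -0.000
0.1 dx(tool y) 0.133  dz(tool z) -0.454
0.2 dx(tool y) 0.310  dz(tool z) -0.892
0.3 dx(tool y) 0.531  dz(tool z) -1.310
0.4 dx(tool y) 0.791  dz(tool z) -1.704
0.5 dx(tool y) 1.090  dz(tool z) -2.071
0.6 dx(tool y) 1.425  dz(tool z) -2.405
0.7 dx(tool y) 1.790  dz(tool z) -2.705
0.8 dx(tool y) 2.184  dz(tool z) -2.966
0.9 dx(tool y) 2.602  dz(tool z) -3.187
1.0 dx(tool y) 3.040  dz(tool z) -3.365
1.1 dx(tool y) 3.494  dz(tool z) -3.499
1.2 dx(tool y) 3.958  dz(tool z) -3.586
1.3 dx(tool y) 4.429  dz(tool z) -3.627
1.4 dx(tool y) 4.902  dz(tool z) -3.620
1.5 dx(tool y) 5.372  dz(tool z) -3.566
```

>>> jog_arm:
  increments:
    - [[0,0.06,-0.23,0,0,0,-1],[0,0.07,-0.225,0,0,0,-1],[0,0.085,-0.22,0,0,0,-1],[0,0.095,-0.215,0,0,0,-1],[0,0.105,-0.21,0,0,0,-1]]

```text
time: 22.02
tool_pos: [0.5559, 0.1146, 0.2112]
tcp_rot: [2.367, 2.062, 0.005]
wrist_force: [7.6, 0.4, -11.7]
width: 0.09
grip_force: 29.0
```

Run:
```python
from h import *
s=read_state();print(w2b(s['tool_pos']).round(1),s['wrist_force'].round(1),s['torque'].round(2),s['width'],s['grip_force'])
```

```text
[-16.    0.5 211.2] [  7.6   0.4 -11.7] [-0.04 -1.05  0.01] 0.09015847963608514 28.962720930576324
```

>>> jog_arm:
  increments:
    - [[0,0.116,-0.207,0,0,0,-1],[0,0.125,-0.2,0,0,0,-1],[0,0.135,-0.195,0,0,0,-1],[0,0.145,-0.187,0,0,0,-1],[0,0.154,-0.18,0,0,0,-1]]

```text
time: 22.43
tool_pos: [0.5742, 0.1121, 0.2393]
tcp_rot: [-2.368, -2.063, 0.001]
wrist_force: [3.7, 1.4, -11.8]
width: 0.086
grip_force: 29.0
```

>>> jog_arm:
  increments:
    - [[0,0.163,-0.17,0,0,0,-1],[0,0.172,-0.163,0,0,0,-1],[0,0.179,-0.154,0,0,0,-1],[0,0.186,-0.145,0,0,0,-1],[0,0.194,-0.135,0,0,0,-1]]

```text
time: 22.85
tool_pos: [0.6002, 0.1085, 0.2642]
tcp_rot: [-2.367, -2.062, 0.004]
wrist_force: [-6.2, 2.4, -0.2]
width: 0.089
grip_force: 29.5
```

>>> jog_arm:
  increments:
    - [[0,0.2,-0.126,0,0,0,-1],[0,0.206,-0.116,0,0,0,-1],[0,0.212,-0.105,0,0,0,-1],[0,0.217,-0.094,0,0,0,-1],[0,0.221,-0.084,0,0,0,-1]]

```text
time: 23.27
tool_pos: [0.632, 0.1041, 0.2824]
tcp_rot: [-2.368, -2.063, 0.001]
wrist_force: [-9.0, 1.0, 7.7]
width: 0.088
grip_force: 29.7
```

>>> jog_arm:
  increments:
    - [[0,0.225,-0.073,0,0,0,-1],[0,0.229,-0.061,0,0,0,-1],[0,0.231,-0.05,0,0,0,-1],[0,0.233,-0.037,0,0,0,-1],[0,0.235,-0.026,0,0,0,-1]]

```text
time: 23.68
tool_pos: [0.6675, 0.0991, 0.2908]
tcp_rot: [2.368, 2.062, 0.004]
wrist_force: [-5.7, 0.6, 5.1]
width: 0.085
grip_force: 30.3
```

Run:
```python
from h import *
s=read_state();b=w2b(s['tool_pos']);print(b.round(1),s['wrist_force'].round(1),s['torque'].round(2),s['grip_force'])
d=np.array([b[0]+27.65-138,b[2]-179.24+33]);print(np.linalg.norm(d),np.arctan2(d[1],-d[0])-np.arctan2(33,138))
```

```text
[ 96.6   0.5 290.8] [-5.7  0.6  5.1] [ 0.17  1.1  -0.02] 30.335859060287476
145.20598630556546 1.2412924669536691
```

>>> jog_arm:
  increments:
    - [[0,0,0,0,0,0,-0.56],[0,0,0,0,0,0,-0.56],[0,0,0,0,0,0,-0.56],[0,0,0,0,0,0,-0.56],[0,0,0,0,0,0,-0.56]]

```text
time: 24.1
tool_pos: [0.6665, 0.0991, 0.2868]
tcp_rot: [2.369, 2.063, 0.0]
wrist_force: [-0.6, 0.6, -0.2]
width: 0.218
grip_force: 0.0
```

>>> jog_arm:
  increments:
    - [[0,-0.05,0,0,0,0,-0.56],[0,0,-0.1,0,0,0,-0.56],[0,0,-0.15,0,0,0,-0.56],[0,0,-0.15,0,0,0,-0.56],[0,0,-0.1,0,0,0,-0.56]]

```text
time: 24.52
tool_pos: [0.6653, 0.0995, 0.3028]
tcp_rot: [2.368, 2.063, 0.002]
wrist_force: [-0.1, -0.5, -0.1]
width: 0.217
grip_force: 0.0
```

>>> jog_arm:
  increments:
    - [[0,-0.03,-0.2,0,0,0,-0.56],[0,-0.05,-0.3,0,0,0,-0.56],[0,-0.1,-0.3,0,0,0,-0.56],[0,-0.2,-0.4,0,0,0,-0.56],[0,-0.4,-0.4,0,0,0,-0.56]]

```text
time: 24.93
tool_pos: [0.642, 0.1026, 0.3509]
tcp_rot: [2.369, 2.063, 0.001]
wrist_force: [-0.1, -0.1, 0.9]
width: 0.218
grip_force: 0.0
```

>>> jog_arm:
  increments:
    - [[0,-0.9,-0.4,0,0,0,-0.56],[-0.5,-0.9,0,0,0,0,-0.56],[-0.9,-0.9,0,0,0,0,-0.56],[-0.9,-0.9,0,0,0,0,-0.56],[-0.9,-0.9,0,0,0,0,-0.56]]

```text
time: 25.35
tool_pos: [0.4932, 0.0258, 0.3629]
tcp_rot: [2.367, 2.064, 0.002]
wrist_force: [-0.4, -0.7, 0.1]
width: 0.219
grip_force: 0.0
```

>>> jog_arm:
  increments:
    - [[-1,0,0,0,0,0,-0.56],[-1,0,0,0,0,0,-0.56],[-1,0,0,0,0,0,-0.56],[-1,0,0,0,0,0,-0.56],[0,0,0,0,0,0,-0.56]]

```text
time: 25.77
tool_pos: [0.4774, -0.0966, 0.3632]
tcp_rot: [2.37, 2.056, -0.001]
wrist_force: [-0.0, -0.1, 0.5]
width: 0.222
grip_force: 0.0
```

Run:
```python
from h import *
a=avg('top',4); im,dep=viewer.read_camera('top')
p=viewer.camera_params('top'); Xb=w2b(cloud(p,dep).reshape(-1,3)); m=(Xb[:,2]>130)&(Xb[:,2]<245)&(abs(Xb[:,1])<110)&(Xb[:,0]>20)&(Xb[:,0]<130)
q=Xb[m]; print(m.sum(),q.max(0),np.polyfit(q[:,2],q[:,0],1))
c=cv2.resize(a[110:260,150:400].astype(np.uint8),None,fx=3,fy=3,interpolation=cv2.INTER_CUBIC); cv2.imwrite('pics/end.png',c)
s=read_state();print(s['time'],s['wrist_force'],w2b(s['tool_pos']).round(1))
```

```text
565 [129.77319757 107.48798798 237.21866171] [ -0.24744361 127.52531046]
26.0167 [ 0.37711018 -0.33742828  0.04333341] [ -64.3 -214.6  362.1]
```

View pics/end.png

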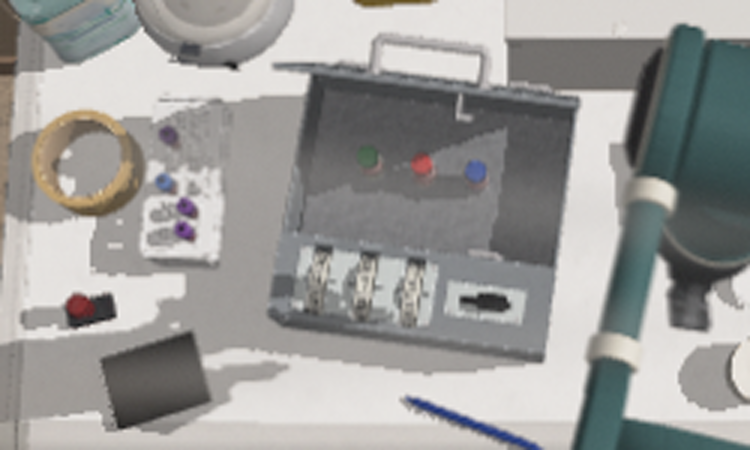

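The lid stands open at roughly 1.3 rad, with its edge at (430,85). The knob at (487,302) is at the right, the vials are visible, the bystanders in view are in place and the gripper touches nothing.

```bash
python3 -c "
from workcell import bot
print(bot.finish_job())"
```

```text
the job is handed in; nothing more can be done
None
```

I set the wheels to 4‑7‑2, slid the latch to its right stop, left the lid open at about 1.3 rad with the arm clear, and handed the job in at about 26 s; the hand-in returned no verdict.

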